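# Lock the die plates into the clay extruder head

## Task

The clay extruder's head stands on the bench with one square die plate already lying on its sprung platform. Lay the other square die plate squarely on top of that one and let it go, then set the two-eared cap centrally on the pile with its ears in the open gaps between the two claws, push it down against the spring and, keeping it down, turn it a quarter turn clockwise (seen from above) until its ears lie under the claws. Finish still gripping the cap and pressing it fully home, so that a locking pin could be put in, and leave the other things on the bench alone.

Things in the scene. Friction and masses are not known exactly. Their poses are not given: they have to be found in the camera images.
- head: Extruder head, fixed on the bench. Origin: centre of the underside of its grey base, 130 (x) x 116 (y) x 12 mm. Two steel claws stand at its +y and -y sides, up to z 74 mm. Its +x and -x sides are the open gaps: fingers beside a plate on the platform must stand on the +x and -x sides, and the cap's ears go down there.
- claw_a (a point): Centre of the top of the +y claw, at head (0, 44, 74) mm. Claw 36 mm wide along x; column's inner face 47 mm from the head's axis; lip reaches in to 30 mm from the axis, z 66 to 74 mm. Under the lip, on the head's +x side, is a stop, face 12 mm from the claw's middle: ears turn in only clockwise seen from above, and stop just past the quarter turn.
- claw_b (a point): The same for the -y claw, at head (0, -44, 74) mm; its stop is on the head's -x side.
- ejector_top (a point): centre of the top face of the sprung square platform (50 x 50 mm, sides parallel to the head's x and y) on the head's axis; 40 mm above the head's underside when up.
- ejector (a joint): How far the sprung platform is pressed down, m: 0 up, 0.012 at its lower stop. Plates and cap alone do not sink it; pressing the cap takes about 4 N to start, 14 N at the stop. The cap's ears pass under the lips from 0.005 on; if let go locked, it rises back until the ears meet the lips (0.005). Fully home: over 0.009.
- die_low: Square aluminium die plate with a dark cross-shaped opening, 50 x 50 x 10 mm, about 70 g, loose on the platform. Origin: centre of its underside; x, y along its sides.
- die_top: The other, identical square die plate, 50 x 50 x 10 mm, lying flat on the bench. Origin: centre of its underside; x, y along its sides, z up.
- cap: Steel bayonet cap, about 200 g, upright on the bench; origin: centre of its underside. Boss 28 mm across, z 0-3 mm; hub 50 mm across, z 3-30; two ears 18 wide, z 3-11, along +x and -x to 44 mm from the axis; black grip bar 44 long (x), 20 wide (y), z 30-62. A half turn looks the same. Goes in with its x along the head's x; locked, its x is along the head's y.
- round_die: Bystander, to be left alone: plain round aluminium disc, 44 mm across, 8 mm thick, lying flat. Origin: centre of its underside.
- rib: Bystander, to be left alone: flat wooden potter's rib, 85 x 45 x 7 mm, lying flat. Origin: centre of its underside.
- bat_offcut: Bystander, to be left alone: flat off-white plaster slab, 90 x 60 x 12 mm, lying flat. Origin: centre of its underside.
- mug: Bystander, to be left alone: white glazed mug, 76 mm across, 85 mm high, with one handle. Origin: centre of its underside.
- jar: Bystander, to be left alone: closed grey jar with a white lid, 64 mm across, 85 mm high. Origin: centre of its underside.
- bowl: Bystander, to be left alone: small terracotta bowl, 90 mm across, 45 mm high. Origin: centre of its underside.
There are look-alikes about, which are no part of the job. Leave any blue look-alike of the head alone.

How it is judged:
By the outcome, as a careful person would: the job done as asked, in the order asked, and still so for the second after the job is handed in, while the arm keeps its last pose, push and grip.
It also fails if it takes over 54 s, if anything falls off the work surface, if the arm or the gripper's body presses on something with over 40 N, if the wrist force passes 120 N, or if a joint passes its speed limit or range.

## Robot

A 6-joint arm with a two-finger parallel gripper is mounted at the origin on the work surface. World frame = base frame: x ahead of the robot, y to its left, z up, the work surface at z = 0. Lengths are in m, angles in rad, forces in N, time in s.
With the tool pointing down it reaches from about 0.3 to 0.825 m from the base axis. Payload 5.4 kg.
Tool frame: the origin (TCP) lies at the very end of the fingers, on their centre line; the grasp point (between the pads) lies 19 mm behind it; x points along the fingers, y is the direction in which the jaws open and shut, and the axes are right-handed (so a half turn about x gives the same grasp; the last joint's range is limited). The gripper opens to 92 mm and grips with 3 to 60 N. Pads are 20 mm wide; open, the fingers measure 128 mm over their backs; the gripper's body (75 mm by 189 mm) begins 69 mm behind the grasp point.
Start: joints at [-1.316, 0.158, 1.597, -0, 1.386, -0.21], TCP at [0.258, -0.514, 0.215] pointing down, gripper open.
Joint ranges: [-2.91, 2.91], [-0.94, 2.29], [0.18, 2.7], [-1.29, 4.43], [0.17, 2.64], [-3, 3]. Speed limits (rad/s): [2.57, 2.57, 3.14, 3.14, 3.14, 3.14].

## Interface

Orientations are given as a rotation vector (axis times angle).
In Python, from rig import robot, effector, planner, monitor, snapshot, hand_in gives the robot as it stands. Calls block until the motion is done:
- robot.move_ptp(position, orientation): joint-space move of the TCP to a pose.
- robot.move_linear(position, ori=None, v=0.15, guard=None): straight line of the TCP; ori=None keeps the orientation; v is the mean speed in m/s. With guard (N) it stops when the force on the tool has changed by that much, and returns True; else False.
- robot.move_joints(angles): joint-space move.
- effector.set_gripper(opening, grasp_force=None): finger opening in m; grasp_force is the grip in N (None keeps the last); returns when the fingers have stopped.
- robot.hold(seconds).
- planner.solve_ik(position, orientation): joint angles nearest the present ones, or None.
- monitor.get_state(): the state.
- snapshot(name): name is "scene" or "top" or "wrist"; returns a dict with "img" (400x640x3 uint8, red, green, blue), "fx", "fy", "cx", "cy" (pixels), "world_from_camera" (4x4, takes a point from camera to world coordinates). Camera axes: x right, y down, z forward; pixel columns grow to the right and rows downward; lengths in m; the calibration is good to about 2 mm. A picture is of the moment at which its call begins. There is no depth.
A pose or a line that the arm cannot do raises robot.IKError and nothing moves.
- hand_in(): hands the job in, once; it reports no verdict.
The state is a dict: "time_s": time; "joint_positions": joint angles; "joint_velocities": joint speeds; "joint_efforts": joint torques, N m; "position": TCP position; "tool_rot": TCP orientation; "ft_force": force on the tool from outside, world axes, zero at the start; "torque": the same for the moment, N m; "width": finger opening in m.
Only numpy, scipy, OpenCV 4.12 (cv2) and the standard library are available. Lean on these libraries where they do the work, as an engineer would, in place of code of your own. Each camera call takes 0.05 s, during which the arm holds its last target.

## Working session

There is one attempt and no reset: what is moved stays moved. The work goes in short steps, each a Python script; the robot and the scene stay as the last script left them, time stands still between calls to the robot, and variables do not carry over. Pictures are saved under pics/ and viewed, and the job is handed in when it is done.

```bash
ls; mkdir -p pics
python3 - <<'E'
from rig import robot, effector, planner, monitor, snapshot
import cv2, numpy as np
for n in ["scene","top","wrist"]:
    s=snapshot(n); cv2.imwrite(f"pics/{n}0.png",s["img"][:,:,::-1]); print(n,s["fx"],s["fy"],s["cx"],s["cy"]); print(np.round(s["world_from_camera"],4))
st=monitor.get_state(); print(st)
E
```

```text
pics
scene 462.4930637736839 462.4930637736839 318.23468003266055 191.39540722324645
[[ 0.2011  0.7458 -0.6351  1.1639]
 [ 0.9795 -0.1454  0.1394 -0.1549]
 [ 0.0116 -0.6501 -0.7598  0.8801]
 [ 0.      0.      0.      1.    ]]
top 418.9795483245912 418.9795483245912 325.5558693606557 196.2425876353839
[[-0.0213 -0.9943  0.1044  0.4019]
 [-0.9994  0.0182 -0.0304  0.0171]
 [ 0.0283 -0.105  -0.9941  1.0945]
 [ 0.      0.      0.      1.    ]]
wrist 359.85406514468275 359.85406514468275 315.8236427824131 199.78598015333625
[[ 4.474e-01 -8.680e-01 -2.154e-01  3.188e-01]
 [-8.943e-01 -4.344e-01 -1.073e-01 -4.841e-01]
 [-4.000e-04  2.407e-01 -9.706e-01  3.834e-01]
 [ 0.000e+00  0.000e+00  0.000e+00  1.000e+00]]
{'time_s': 0.15, 'joint_positions': array([-1.31611021e+00,  1.58884857e-01,  1.59792773e+00, -7.14609093e-06,
        1.38621544e+00, -2.10073241e-01]), 'joint_velocities': array([-6.94423388e-07, -2.84282674e-03, -3.43405224e-03, -1.45086437e-03,
        2.24662419e-03, -1.32526223e-03]), 'joint_efforts': array([ 7.32703302e-04, -3.85918093e+01, -3.22432172e+01,  7.03092129e-02,
        3.51580430e-02, -7.91375805e-05]), 'position': array([ 0.25758772, -0.51353487,  0.21386365]), 'tool_rot': array([ 1.96333506,  0.46609106, -1.96341382]), 'ft_force': array([0.069838  , 0.23279291, 0.98719786]), 'torque': array([-0.03411648, -0.0243116 , -0.0023109 ]), 'width': 0.09196031461520858}
```

View pics/scene0.png

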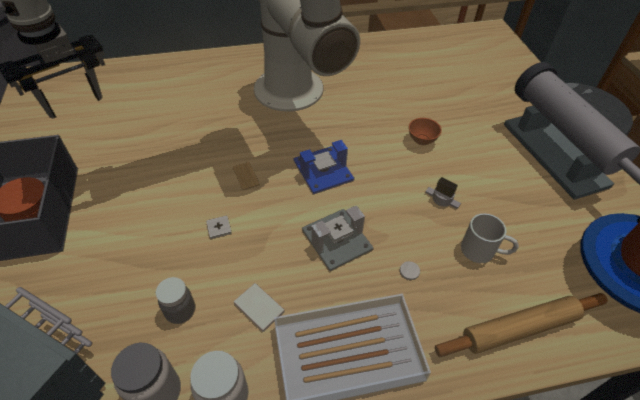

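View pics/top0.png

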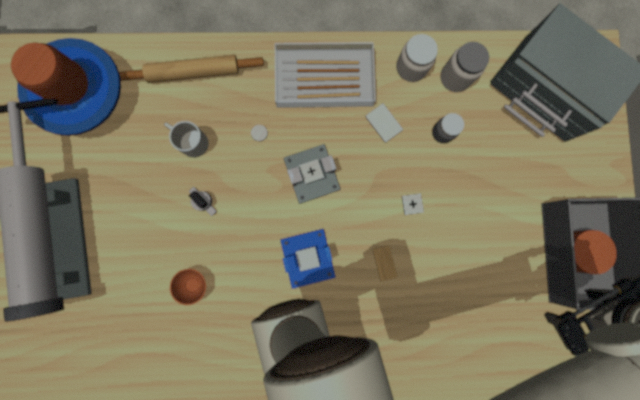

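View pics/wrist0.png

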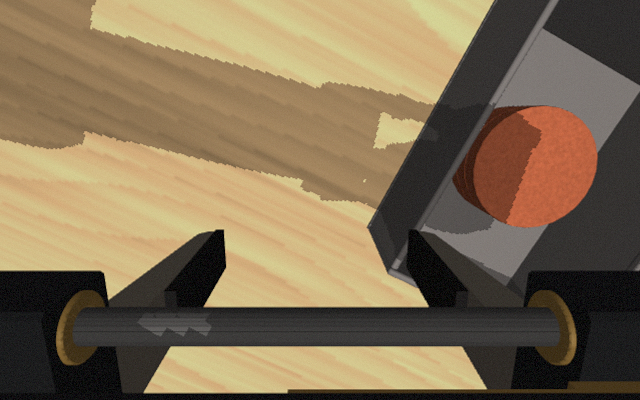

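The top view shows the grey head at about (313,173), die_top at (413,204), the cap at (202,200) and the blue look-alike head at (307,258). I'll get coarse positions from the top and scene views, then look closer with the wrist camera.

```bash
cat > h.py <<'E'
from rig import robot, effector, planner, monitor, snapshot
import cv2, numpy as np
from scipy.spatial.transform import Rotation as Rot
def ori(a):
    c,s=np.cos(a),np.sin(a)
    return Rot.from_matrix(np.array([[0,c,s],[0,s,-c],[-1,0,0]])).as_rotvec()
def ray(S,uv):
    u,v=uv; T=np.array(S["world_from_camera"])
    d=T[:3,:3]@np.array([(u-S["cx"])/S["fx"],(v-S["cy"])/S["fy"],1.]); return T[:3,3],d
def onz(S,uv,z):
    o,d=ray(S,uv); return o+d*(z-o[2])/d[2]
def tri(L):
    A=[];b=[]
    for o,d in L:
        d=d/np.linalg.norm(d); P=np.eye(3)-np.outer(d,d); A.append(P); b.append(P@o)
    p=np.linalg.lstsq(np.vstack(A),np.hstack(b),rcond=None)[0]
    return p,[np.linalg.norm(P@p-bb) for P,bb in zip(A,b)]
def proj(S,p):
    T=np.array(S["world_from_camera"]); q=T[:3,:3].T@(np.asarray(p)-T[:3,3])
    return np.array([S["fx"]*q[0]/q[2]+S["cx"],S["fy"]*q[1]/q[2]+S["cy"]])
def save(n,name):
    import pickle
    S=snapshot(n); cv2.imwrite(f"pics/{name}.png",S["img"][:,:,::-1]); pickle.dump(S,open(f"pics/{name}.pkl","wb")); return S
def load(name):
    import pickle; return pickle.load(open(f"pics/{name}.pkl","rb"))
E
python3 - <<'E'
from h import *
S=save("top","top1"); C=save("scene","scene1")
for n,a,b in [("die_top",(413,204),(219,227)),("low",(312,171),(338,226)),("cap",(199,198),(446,187)),("rib",(385,262),(246,177)),("blueplat",(307,258),(325,160))]:
    print(n,np.round(onz(S,a,0.01),3),np.round(tri([ray(S,a),ray(C,b)])[0],3))
# yaw from init
st=monitor.get_state(); R=Rot.from_rotvec(st["tool_rot"]).as_matrix(); print(R.round(3), st["time_s"])
T=load("top1")["world_from_camera"]
# wrist cam in tool frame
W=save("wrist","w0")["world_from_camera"]
M=np.eye(4);M[:3,:3]=R;M[:3,3]=st["position"]
print((np.linalg.inv(M)@W).round(4))
a=cv2.resize(S["img"][120:300,150:450,::-1],None,fx=2.6,fy=2.6,interpolation=cv2.INTER_CUBIC);cv2.imwrite("pics/crop.png",a)
E
```

```text
die_top [ 0.491 -0.244  0.01 ] [ 0.492 -0.245  0.002]
low [0.583 0.018 0.01 ] [0.577 0.019 0.049]
cap [0.517 0.311 0.01 ] [0.513 0.301 0.048]
rib [ 0.343 -0.165  0.01 ] [ 0.343 -0.167 -0.003]
blueplat [0.358 0.035 0.01 ] [0.359 0.036 0.037]
[[-0.     0.448 -0.894]
 [ 0.001 -0.894 -0.448]
 [-1.    -0.001 -0.   ]] 0.25
[[-1.200e-03 -2.410e-01  9.705e-01 -1.697e-01]
 [ 1.000e+00 -1.200e-03  1.000e-03  9.000e-04]
 [ 9.000e-04  9.705e-01  2.410e-01 -6.800e-02]
 [ 0.000e+00  0.000e+00  0.000e+00  1.000e+00]]
```

View pics/crop.png

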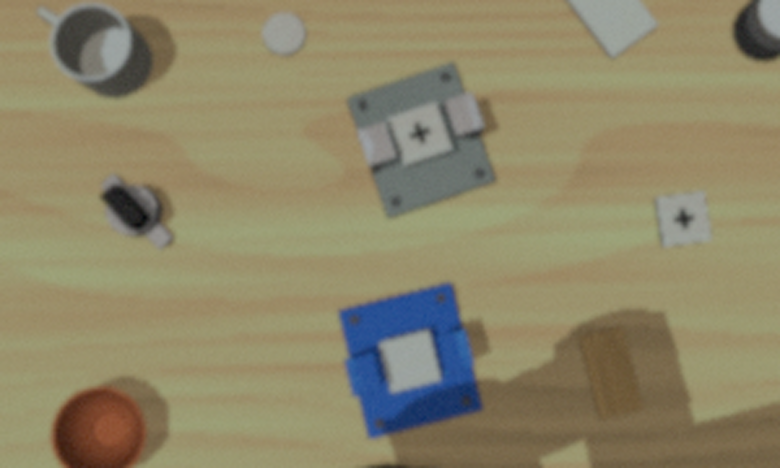

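Run:
```python
from h import *
a=np.radians(7)
robot.move_ptp([0.47,-0.244,0.16],ori(a)); print(monitor.get_state()["time_s"])
save("wrist","wd1")
robot.move_linear([0.52,-0.244,0.16],v=0.2); save("wrist","wd2")
st=monitor.get_state(); print(st["time_s"],st["joint_positions"].round(3),st["position"].round(4))
i=np.vstack([load("wd1")["img"][:300],load("wd2")["img"][:300]])[:,:,::-1];cv2.imwrite("pics/wd.png",i)
```

```text
1.6083
2.1083 [-0.65   0.203  1.657 -0.     1.282 -0.772] [ 0.5192 -0.2445  0.1598]
```

View pics/wd.png

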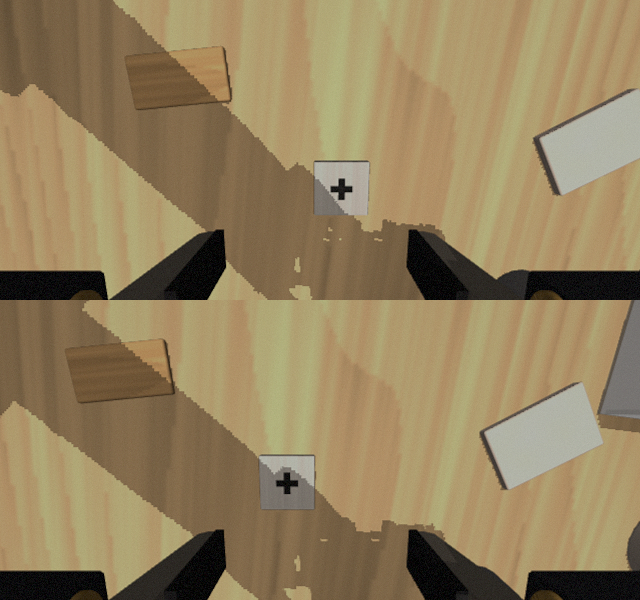

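The die_top plate shows at (341,188) in view 1 and (287,183) in view 2, almost square to the image. The plate is partly in shadow, so I'll use the cross centre and a low-saturation outline.

```bash
cat >> h.py <<'E'
def plate(S,c,r=45,satmax=60,vmin=70,dbg=None):
    x0,y0=int(c[0]-r),int(c[1]-r)
    im=np.ascontiguousarray(S["img"][y0:y0+2*r,x0:x0+2*r]); hsv=cv2.cvtColor(cv2.GaussianBlur(im,(3,3),0),cv2.COLOR_RGB2HSV)
    m=((hsv[...,1]<satmax)&(hsv[...,2]>vmin)).astype(np.uint8)*255
    m=cv2.morphologyEx(m,cv2.MORPH_CLOSE,np.ones((9,9),np.uint8)); m=cv2.morphologyEx(m,cv2.MORPH_OPEN,np.ones((7,7),np.uint8))
    cs=cv2.findContours(m,cv2.RETR_EXTERNAL,cv2.CHAIN_APPROX_NONE)[0]
    k=[q for q in cs if cv2.pointPolygonTest(q,(r,r),False)>=0]
    k=max(k or cs,key=cv2.contourArea)
    if dbg: o=im.copy(); cv2.drawContours(o,[k],-1,(255,0,0),1); cv2.imwrite(dbg,cv2.resize(o[:,:,::-1],None,fx=4,fy=4,interpolation=0))
    return k[:,0,:]+[x0,y0]
def dark(S,c,r=20,vmax=60):
    x0,y0=int(c[0]-r),int(c[1]-r)
    m=(S["img"][y0:y0+2*r,x0:x0+2*r].max(2)<vmax).astype(np.uint8)
    n,l,s,ce=cv2.connectedComponentsWithStats(m); j=1+np.argmax(s[1:,4]); return ce[j]+[x0,y0],s[j,4]
def rect(S,k,z):
    P=np.array([onz(S,p,z)[:2] for p in k])*1000
    return cv2.minAreaRect(P.astype(np.float32))
E
python3 - <<'E'
from h import *
L=[]
for n,c in [("wd1",(341,188)),("wd2",(287,183))]:
    S=load(n); k=plate(S,c,dbg=f"pics/{n}_k.png"); d,ar=dark(S,c); L.append(ray(S,d)); print(d,ar,rect(S,k,0.01),onz(S,d,.01).round(4))
print(tri(L))
a=cv2.imread("pics/wd1_k.png");b=cv2.imread("pics/wd2_k.png");cv2.imwrite("pics/wdk.png",np.hstack([a,b]))
E
```

```text
[341.12307692 188.73333333] 195 ((493.986572265625, -244.4285888671875), (49.45531463623047, 49.25571823120117), 6.838028907775879) [ 0.494  -0.2451  0.01  ]
[286.4245283  182.97169811] 212 ((493.9601135253906, -244.23956298828125), (49.372798919677734, 48.76275634765625), 6.912128925323486) [ 0.4938 -0.2452  0.01  ]
(array([ 0.493879  , -0.24480953,  0.01164493]), [np.float64(2.615461701947424e-05), np.float64(2.6154617019187917e-05)])
```

View pics/wdk.png

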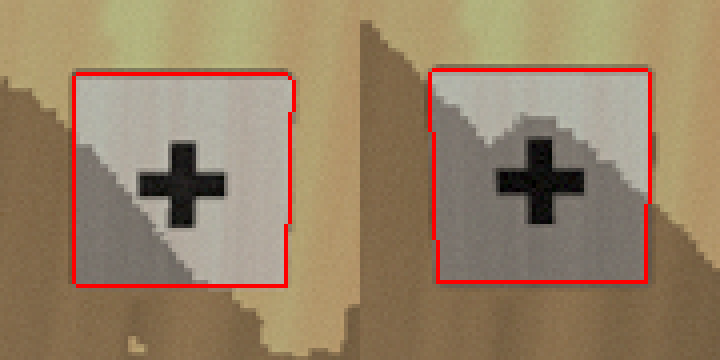

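Plate: centre (0.494, -0.245), top height about 11 mm, yaw 6.9°. I'll grasp it, then view the head from two offset places with the plate held.

Run:
```python
from h import *
a=np.radians(6.87)
robot.move_linear([0.4939,-0.2447,0.05],ori=ori(a),v=0.2)
g=robot.move_linear([0.4939,-0.2447,0.004],v=0.06,guard=8)
print(g,monitor.get_state()["position"].round(4))
effector.set_gripper(0.04,25)
st=monitor.get_state(); print(st["width"],st["time_s"],st["ft_force"].round(2))
robot.move_linear([0.4939,-0.2447,0.17],v=0.2)
a=np.radians(18)
robot.move_ptp([0.53,-0.075,0.21],ori(a)); save("wrist","wh1")
robot.move_linear([0.59,-0.085,0.21],v=0.2); save("wrist","wh2")
st=monitor.get_state(); print(st["width"],st["time_s"],st["joint_positions"].round(3),st["position"].round(4))
i=np.vstack([load("wh1")["img"][:300],load("wh2")["img"][:300]])[:,:,::-1];cv2.imwrite("pics/wh.png",i)
```

```text
False [ 0.4942 -0.2449  0.0043]
0.049500915144973456 4.45 [ 0.2   0.91 -0.11]
0.04927679284432951 6.725 [-0.347  0.216  1.542 -0.     1.386 -0.66 ] [ 0.5891 -0.0859  0.2092]
```

View pics/wh.png

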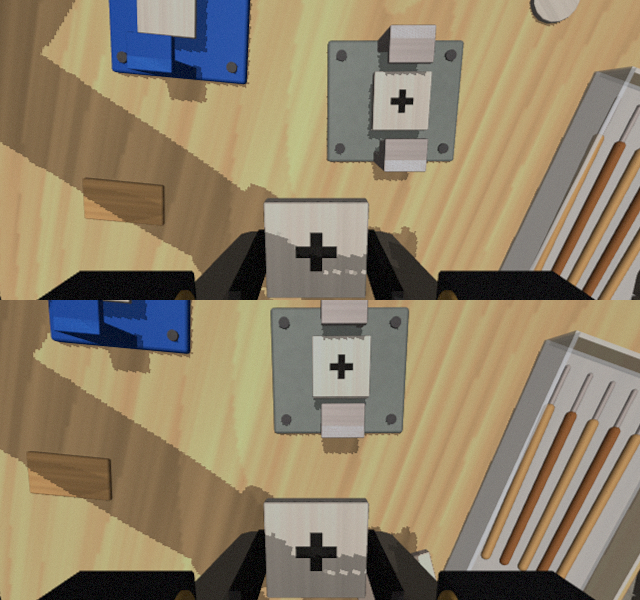

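The head's low plate shows its cross at (402,100) and (341,66). The held plate's cross is at (316,252). The four base holes are visible in both views: (341,56), (452,55), (340,148), (443,148) and (284,22), (396,22), (286,120), (397,118).

Run:
```python
from h import *
H={"wh1":[(341,56),(452,55),(340,148),(443,148)],"wh2":[(284,22),(396,22),(286,120),(397,118)]}
C={"wh1":(402,100),"wh2":(341,66)}
L=[];D={}
for n in H:
    S=load(n); d,ar=dark(S,C[n],r=18); L.append(ray(S,d))
    k=plate(S,C[n],r=40,satmax=45,vmin=150,dbg=f"pics/{n}_k.png"); print(n,d.round(1),ar,"cross@.05",onz(S,d,.05).round(4),"rect",np.round(rect(S,k,.05)[0],1),rect(S,k,.05)[1:])
    pts=[]
    g=S["img"].max(2).astype(np.uint8)
    for h in H[n]:
        x,y=h; w=g[y-10:y+11,x-10:x+11]
        m=(w<0.5*(w.min()+np.median(w))).astype(np.uint8); nn,l,s,ce=cv2.connectedComponentsWithStats(m); j=1+np.argmax(s[1:,4]); pts.append(ce[j]+[x-10,y-10])
    D[n]=pts
    W=np.array([onz(S,p,.012) for p in pts])[:,:2]; c=W.mean(0)
    ex=(W[1]-W[0]+W[3]-W[2])/2; ey=(W[0]-W[2]+W[1]-W[3])/2
    print(" holes ctr",c.round(4),"x",np.linalg.norm(ex).round(4),np.degrees(np.arctan2(ex[1],ex[0])).round(2),"y",np.linalg.norm(ey).round(4),np.degrees(np.arctan2(ey[1],ey[0])).round(2)-90)
    d,ar=dark(S,(316,252),r=28,vmax=50); print(" held",d,ar)
print("cross tri",tri(L))
for i in range(4): print(tri([ray(load(n),D[n][i]) for n in H])[0].round(4))
a=cv2.imread("pics/wh1_k.png");b=cv2.imread("pics/wh2_k.png");cv2.imwrite("pics/whk.png",np.hstack([a,b]))
S=load("wh2");cv2.imwrite("pics/held.png",cv2.resize(S["img"][180:320,240:400,::-1],None,fx=4,fy=4,interpolation=0))
```

```text
wh1 [401.8 100.6] 222 cross@.05 [0.5789 0.0187 0.05  ] rect [578.7  18.7] ((48.79859161376953, 47.52732467651367), 17.921560287475586)
 holes ctr [0.5796 0.0175] x 0.1041 18.08 y 0.088 17.950000000000003
 held [315.7042641 251.9738652] 727
wh2 [341.3  66.1] 228 cross@.05 [0.5791 0.019  0.05  ] rect [580.2  14.9] ((48.52170181274414, 56.42951202392578), 17.727294921875)
 holes ctr [0.5796 0.0177] x 0.1041 18.13 y 0.088 18.11
 held [315.89583333 251.97361111] 720
cross tri (array([0.57904385, 0.01894614, 0.04954419]), [np.float64(0.00016098551149401128), np.float64(0.00016098551149417323)])
[0.5167 0.0432 0.0128]
[0.6152 0.0753 0.013 ]
[ 0.5437 -0.0406  0.0111]
[ 0.6428 -0.008   0.0119]
```

View pics/whk.png

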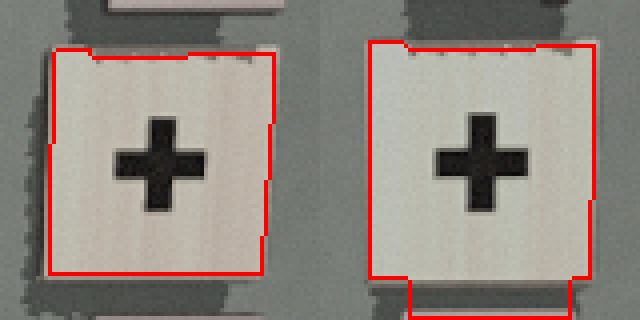

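View pics/held.png

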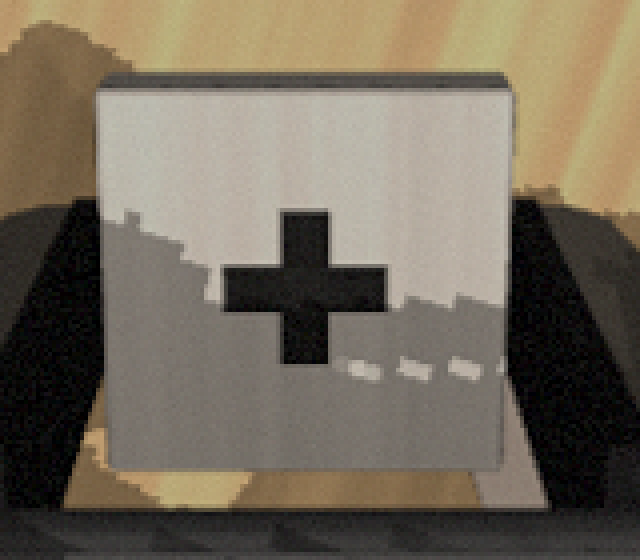

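Run:
```python
from h import *
st=monitor.get_state(); S=load("wh2"); p=np.array(st["position"]); R=Rot.from_rotvec(st["tool_rot"]).as_matrix()
q=onz(S,(315.85,252.0),p[2]-0.0043+0.010); off=(q-p); print("held off world",off.round(4),"tool",(R.T@off).round(4))
tgt=np.array([0.579,0.0188])-off[:2]; print(tgt)
a=ori(np.radians(17.95))
robot.move_linear([tgt[0],tgt[1],0.21],ori=a,v=0.2)
robot.move_linear([tgt[0],tgt[1],0.075],v=0.15)
S=save("wrist","wp0")
g=robot.move_linear([tgt[0],tgt[1],0.0525],v=0.02,guard=4)
s2=monitor.get_state(); print(g,s2["position"].round(4),s2["ft_force"].round(2),s2["time_s"])
```

```text
held off world [ 0.0012 -0.0007  0.0057] tool [-0.0057  0.0009  0.001 ]
[0.57782893 0.01947417]
True [0.5776 0.0195 0.0538] [-0.67 -0.18  6.43] 9.4833
```

View pics/wp0.png

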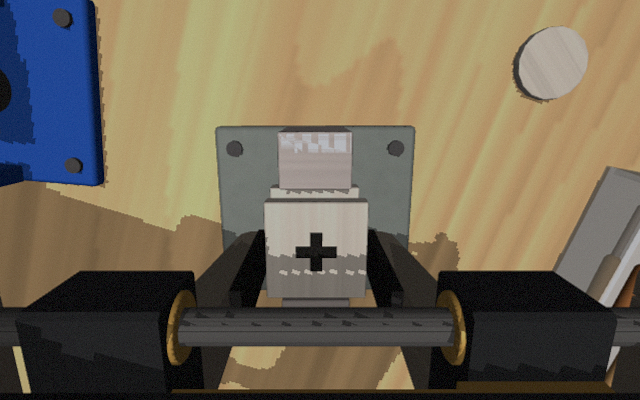

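Contact came at TCP z = 0.0538, as expected (50 + 4 mm). I'll release and check.

Run:
```python
from h import *
effector.set_gripper(0.075)
st=monitor.get_state(); p=st["position"]; print(st["width"],st["ft_force"].round(2))
robot.move_linear([p[0],p[1],0.10],v=0.1)
c=np.array([0.5795,0.0178]); d=np.radians(18)
# back off along -tool y-ish (camera sees whole pile): two views
y=np.array([-np.sin(d),np.cos(d)]); x=np.array([np.cos(d),np.sin(d)])
b=c-0.04*y
robot.move_linear([*(b-0.03*x),0.21],v=0.25); save("wrist","wq1")
robot.move_linear([*(b+0.03*x),0.21],v=0.25); save("wrist","wq2")
print(monitor.get_state()["time_s"])
i=np.vstack([load("wq1")["img"][:300],load("wq2")["img"][:300]])[:,:,::-1];cv2.imwrite("pics/wq.png",i)
```

```text
0.07505936068606846 [-1.29 -0.02  0.35]
11.7833
```

View pics/wq.png

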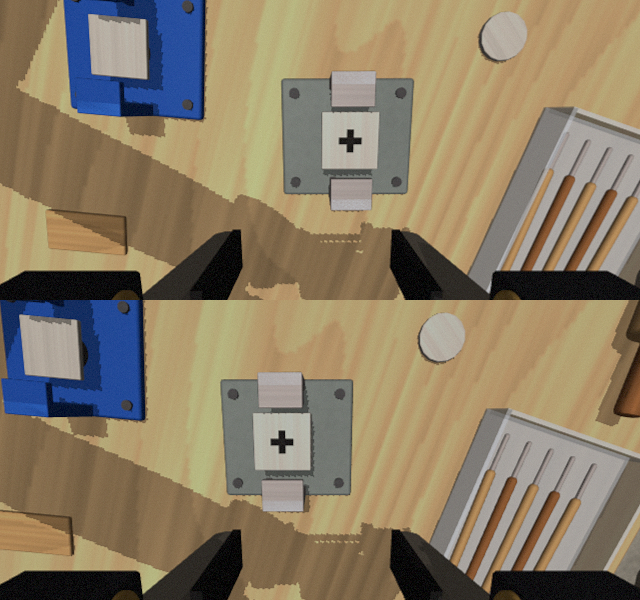

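The upper plate sits between the claws with its cross at (350,141) and (282,142). The base holes are at (295,93), (401,93), (296,182), (397,182) and (234,94), (346,94), (239,183), (341,183).

Run:
```python
from h import *
H={"wq1":[(295,93),(401,93),(296,182),(397,182)],"wq2":[(234,94),(346,94),(239,183),(341,183)]}
C={"wq1":(350,141),"wq2":(282,142)}
L=[];T=[]
for n in H:
    S=load(n); d,ar=dark(S,C[n],r=16); L.append(ray(S,d))
    k=plate(S,C[n],r=33,satmax=45,vmin=150,dbg=f"pics/{n}_k.png"); print(n,d.round(1),ar,"cross@.06",onz(S,d,.06).round(4),"rect",rect(S,k,.06))
    pts=[]; g=S["img"].max(2)
    for x,y in H[n]:
        w=g[y-9:y+10,x-9:x+10]; m=(w<0.5*(float(w.min())+np.median(w))).astype(np.uint8); nn,l,s,ce=cv2.connectedComponentsWithStats(m); j=1+np.argmax(s[1:,4]); pts.append(ce[j]+[x-9,y-9])
    W=np.array([onz(S,p,.012) for p in pts])[:,:2]; ex=W[1]-W[0]+W[3]-W[2]; T.append(pts)
    print(" holes ctr",W.mean(0).round(4),"yaw",np.degrees(np.arctan2(ex[1],ex[0])).round(2))
    S2=S["img"].copy()
print("cross tri",tri(L))
a=cv2.imread("pics/wq1_k.png");b=cv2.imread("pics/wq2_k.png")
i=np.hstack([a,b]);
e=[cv2.resize(load(n)["img"][60:215,C[n][0]-75:C[n][0]+75,::-1],None,fx=2.5,fy=2.5,interpolation=cv2.INTER_CUBIC) for n in C]
cv2.imwrite("pics/wqe.png",np.hstack(e)); cv2.imwrite("pics/wqk.png",i)
```

```text
wq1 [349.8 140.8] 216 cross@.06 [0.5783 0.019  0.06  ] rect ((579.3328247070312, 21.300487518310547), (52.21699523925781, 51.80551528930664), 17.924854278564453)
 holes ctr [0.5794 0.0177] yaw 18.02
wq2 [281.5 141.3] 221 cross@.06 [0.5782 0.0193 0.06  ] rect ((575.9912719726562, 20.138975143432617), (51.9228401184082, 51.773746490478516), 17.984167098999023)
 holes ctr [0.5797 0.0177] yaw 18.08
cross tri (array([0.57824505, 0.01914136, 0.0600867 ]), [np.float64(0.00015266306220212674), np.float64(0.0001526630622019736)])
```

View pics/wqk.png

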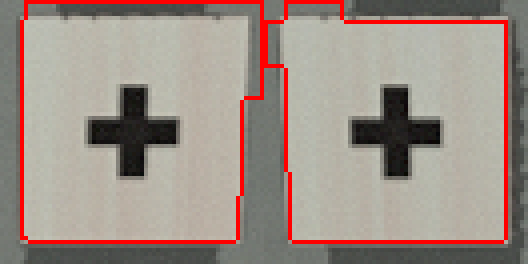

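View pics/wqe.png

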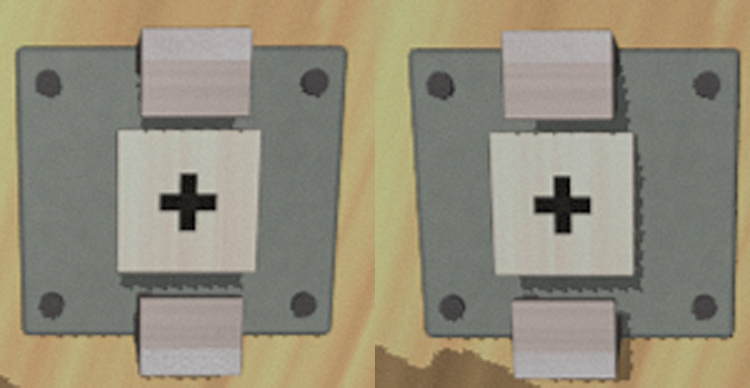

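```bash
python3 - <<'E'
from h import *
# claw top faces: low-sat / brighter than base; bounding quads by mask
for n,off,qs in [("wq1",(275,60),[[(140,28),(252,28),(252,116),(140,116)],[(139,297),(242,297),(241,376),(141,376)]]),("wq2",(207,60),[[(127,30),(237,30),(238,119),(128,119)],[(138,299),(241,299),(241,378),(142,378)]])]:
    S=load(n); cs=[]
    for q in qs:
        P=np.array([onz(S,(np.array(p))/2.5+off-0.2,.074)[:2] for p in q]); cs.append(P.mean(0)); print(n,P.mean(0).round(4),"w",np.linalg.norm(P[1]-P[0]).round(4),"d",np.linalg.norm(P[2]-P[1]).round(4))
    v=cs[0]-cs[1]; print(" centre",np.mean(cs,0).round(4),np.linalg.norm(v).round(4),np.degrees(np.arctan2(v[1],v[0]))-90)
# top camera check
S=load("top1"); print(onz(S,(312,171),.05))
S=save("top","top2")
E
python3 - <<'E'
import cv2
a=cv2.imread("pics/top2.png")
cv2.imwrite("pics/t2c.png",cv2.resize(a[130:220,270:360],None,fx=6,fy=6,interpolation=cv2.INTER_CUBIC))
E
```

```text
wq1 [0.5657 0.0598] w 0.0358 d 0.0273
wq1 [ 0.593  -0.0236] w 0.0353 d 0.0281
 centre [0.5794 0.0181] 0.0878 18.120438359382447
wq2 [0.5661 0.0598] w 0.0351 d 0.0275
wq2 [ 0.5937 -0.0232] w 0.0353 d 0.0281
 centre [0.5799 0.0183] 0.0875 18.433000388751765
[0.57626519 0.01796718 0.05      ]
```

View pics/t2c.png

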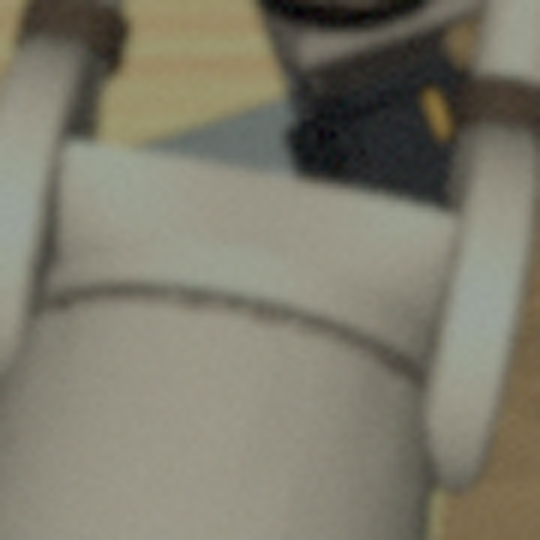

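Holes and claw tops agree: head axis about (0.5796, 0.018), yaw 18.1°. The plate pile is within about 1.5 mm of it at height 60.1 mm. Next is the cap.

Run:
```python
from h import *
a=np.radians(135); y=np.array([np.cos(a),np.sin(a)])
c=np.array([0.513,0.301])
robot.move_ptp([*(c-0.03*y),0.20],ori(a)); save("wrist","wc1")
robot.move_linear([*(c+0.03*y),0.20],v=0.2); save("wrist","wc2")
st=monitor.get_state(); print(st["time_s"],st["joint_positions"].round(3))
i=np.vstack([load("wc1")["img"][:300],load("wc2")["img"][:300]])[:,:,::-1];cv2.imwrite("pics/wc.png",i)
```

```text
13.7667 [ 3.730e-01  2.030e-01  1.576e+00 -1.000e-03  1.363e+00 -1.982e+00]
```

View pics/wc.png

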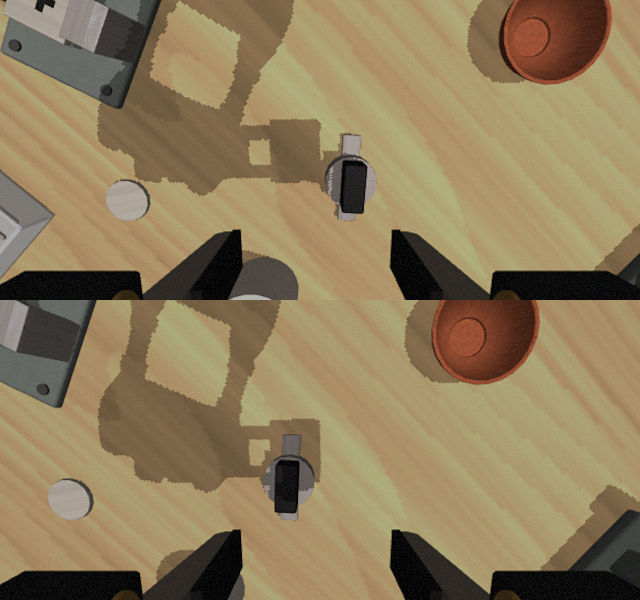

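The cap's black bar is at (354,187) and (286,187), with its ears running nearly up-down. I'll crop in to see the bar's top face.

Run:
```python
from h import *
e=[cv2.resize(np.clip(load(n)["img"][125:230,u-40:u+40,::-1].astype(float)*1.8,0,255).astype(np.uint8),None,fx=5,fy=5,interpolation=0) for n,u in [("wc1",350),("wc2",288)]]
cv2.imwrite("pics/wce.png",np.hstack(e))
```

```text
(no output)
```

View pics/wce.png

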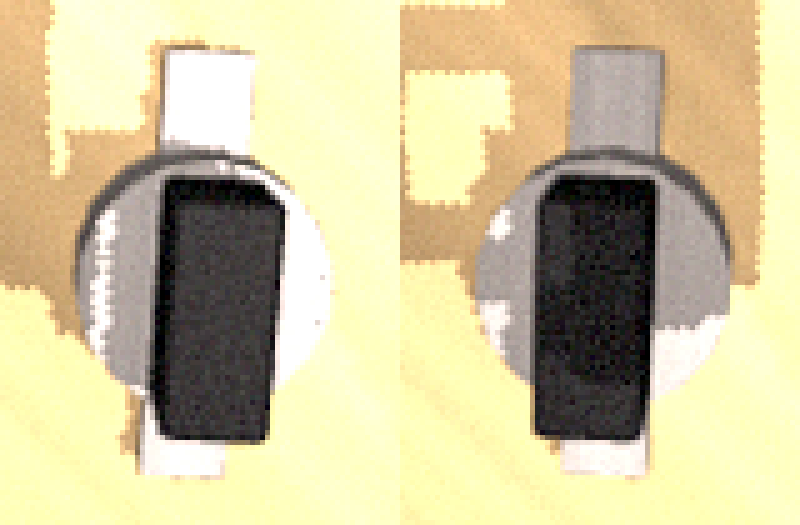

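Run:
```python
from h import *
E={"wc1":(310,[(168,47),(256,50),(139,473),(223,477)],[(172,204),(284,207),(162,439),(268,441)]),"wc2":(248,[(173,48),(263,52),(163,473),(247,475)],[(143,204),(256,206),(135,438),(243,440)])}
Q=[]
for n,(u,q,t) in E.items():
    S=load(n); W=np.array([onz(S,np.array(p)/5+[u,125]-.4,.011)[:2] for p in q]); f=W[:2].mean(0); g=W[2:].mean(0); v=f-g
    print(n,((f+g)/2).round(4),np.linalg.norm(v).round(4),"yaw",np.degrees(np.arctan2(v[1],v[0])).round(2),"w",np.linalg.norm(W[0]-W[1]).round(4),np.linalg.norm(W[2]-W[3]).round(4))
    W=np.array([onz(S,np.array(p)/5+[u,125]-.4,.062)[:2] for p in t]); v=W[0]+W[1]-W[2]-W[3]; print("  bar",W.mean(0).round(4),np.linalg.norm(v/2).round(4),np.linalg.norm(W[0]-W[1]).round(4),np.degrees(np.arctan2(v[1],v[0])).round(2))
    Q.append([np.array(p)/5+[u,125]-.4 for p in q+t])
for i in range(8): 
    p,e=tri([ray(load(n),Q[j][i]) for j,n in enumerate(E)]); print(p.round(4),np.round(e[0],5))
```

```text
wc1 [0.5115 0.3011] 0.0877 yaw -137.99 w 0.0173 0.0175
  bar [0.5119 0.3016] 0.042 0.0193 -136.8
wc2 [0.5115 0.3016] 0.0872 yaw -137.75 w 0.0177 0.0175
  bar [0.5114 0.3024] 0.042 0.0195 -138.66
[0.485  0.2656 0.0114] 0.00025
[0.4732 0.2786 0.0091] 0.00032
[0.5506 0.3249 0.0078] 0.00016
[0.5386 0.3378 0.0079] 7e-05
[0.5038 0.2816 0.0536] 0.00015
[0.4901 0.2962 0.0527] 4e-05
[0.5339 0.3094 0.0612] 7e-05
[0.521  0.3235 0.0594] 5e-05
```

Run:
```python
from h import *
a=np.radians(132.1); y=np.array([np.cos(a),np.sin(a)]); z=np.array([np.sin(a),-np.cos(a)])
c=np.array([0.5115,0.3013])-0.0009*y
robot.move_linear([*c,0.10],ori=ori(a),v=0.2)
g=robot.move_linear([*c,0.0325],v=0.06,guard=8)
print(g,monitor.get_state()["position"].round(4))
effector.set_gripper(0.012,60)
st=monitor.get_state(); print(st["width"],st["time_s"],st["ft_force"].round(2))
robot.move_linear([*c,0.16],v=0.15)
st=monitor.get_state(); print(st["width"],st["position"].round(4),st["time_s"],st["ft_force"].round(2))
save("wrist","wg1")
e=cv2.resize(np.clip(load("wg1")["img"][100:400,170:470,::-1].astype(float)*1.6,0,255).astype(np.uint8),None,fx=2,fy=2,interpolation=0);cv2.imwrite("pics/wg1c.png",e)
```

```text
False [0.5125 0.3008 0.033 ]
0.01956465075845218 16.5917 [-1.79  0.83  0.9 ]
0.019398547112641128 [0.5112 0.3003 0.1586] 17.5917 [-0.2   0.09 -2.79]
```

View pics/wg1c.png

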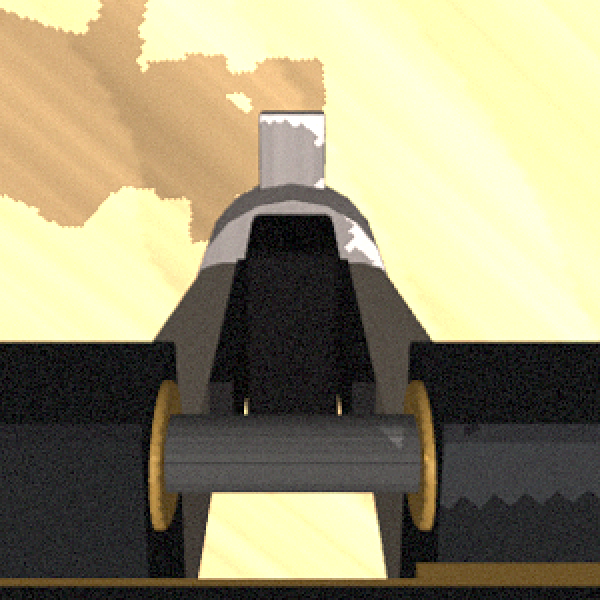

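Run:
```python
from h import *
st=monitor.get_state(); S=load("wg1"); p=np.array(st["position"]); R=Rot.from_rotvec(st["tool_rot"]).as_matrix()
q=onz(S,(316.2,155.7),p[2]-0.022); print("ear end in tool",(R.T@(q-p)).round(4))
a=np.radians(108.1); z=np.array([np.sin(a),-np.cos(a)])
h=np.array([0.5796,0.018])
robot.move_ptp([*(h+0.095*z),0.22],ori(a)); save("wrist","wg2"); print(monitor.get_state()["time_s"],monitor.get_state()["joint_positions"].round(2),monitor.get_state()["position"].round(4))
```

```text
ear end in tool [ 0.0221 -0.0011 -0.0436]
18.8583 [-0.11  0.4   1.29  0.    1.45 -2.  ] [0.6692 0.0493 0.2194]
```

View pics/wg2.png

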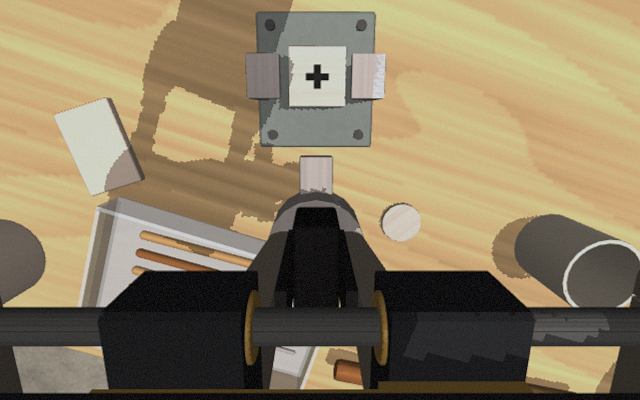

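The ear end lies 43.6 mm from the tool axis, so the cap is centred in the grip. The head shows below its cross at (317,76) and its holes at (270,25), (361,25), (273,134), (358,134). I'll let the arm settle and measure again from this yaw.

Run:
```python
from h import *
robot.hold(0.3)
st=monitor.get_state(); S=save("wrist","wg3"); s2=monitor.get_state(); print(st["position"].round(4),s2["position"].round(4),s2["time_s"])
M=np.eye(4);M[:3,:3]=Rot.from_rotvec(st["tool_rot"]).as_matrix();M[:3,3]=st["position"]
print((np.linalg.inv(M)@S["world_from_camera"])[:3,3].round(4))
pts=[];g=S["img"].max(2)
for x,y in [(270,25),(361,25),(273,134),(358,134)]:
    w=g[y-9:y+10,x-9:x+10]; m=(w<0.5*(float(w.min())+np.median(w))).astype(np.uint8); nn,l,s,ce=cv2.connectedComponentsWithStats(m); j=1+np.argmax(s[1:,4]); pts.append(ce[j]+[x-9,y-9])
W=np.array([onz(S,p,.012) for p in pts])[:,:2]; ex=W[1]-W[0]+W[3]-W[2]
print(np.round(pts,1).tolist(),"holes ctr",W.mean(0).round(4),"yaw of ex",np.degrees(np.arctan2(ex[1],ex[0])).round(2), np.linalg.norm(ex)/2)
d,ar=dark(S,(317,76),r=16); print("cross",d,onz(S,d,.06).round(4))
# cap far ear end: column/edges
e=cv2.resize(S["img"][140:215,270:365,::-1],None,fx=6,fy=6,interpolation=0); cv2.imwrite("pics/wg3c.png",e)
```

```text
[0.6697 0.0483 0.2199] [0.6698 0.0481 0.22  ] 19.2083
[-0.1697 -0.0008 -0.0666]
[[271.0, 24.6], [361.7, 24.7], [273.5, 133.8], [358.5, 133.8]] holes ctr [0.5796 0.0178] yaw of ex 108.08 0.08771916970512737
cross [318.30985915  75.83568075] [0.5783 0.0193 0.06  ]
```

View pics/wg3c.png

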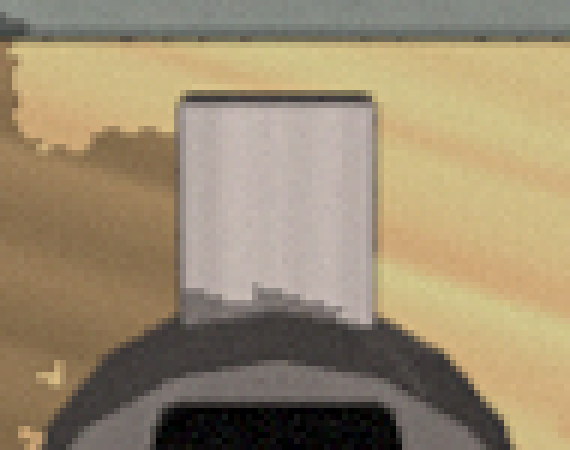

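Run:
```python
from h import *
st=monitor.get_state(); S=load("wg3"); p=np.array(st["position"]); R=Rot.from_rotvec(st["tool_rot"]).as_matrix()
q=onz(S,(315.7,156.6),p[2]-0.022); t=R.T@(q-p); print("ear end tool",t.round(4), "tool y yaw",np.degrees(np.arctan2(R[1,1],R[0,1])))
q2=onz(S,(315.7,193.5),p[2]-0.022);t2=R.T@(q2-p);print(t2.round(4),"tilt deg",np.degrees((t2[1]-t[1])/(t2[2]-t[2])))
off=R@np.array([0,t[1],t[2]+0.044]); print(off.round(4))
```

```text
ear end tool [ 0.022  -0.0009 -0.0428] tool y yaw 108.1462797615665
[ 0.022  -0.001  -0.0226] tilt deg -0.04175202479960698
[ 0.0015 -0.0005 -0.    ]
```

The offset the camera shows is the same in world axes for the plate and the cap, about (+1.2, -0.6) mm. That makes it a constant camera bias, so the true head axis is about (0.5783, 0.0184). Now I'll set the cap on the pile under guard.

Run:
```python
from h import *
c=[0.5783,0.0184]; o=ori(np.radians(108.05))
robot.move_linear([*c,0.22],ori=o,v=0.2)
robot.move_linear([*c,0.115],v=0.15)
robot.hold(0.2); f0=monitor.get_state()["ft_force"]; save("wrist","wi1")
g=robot.move_linear([*c,0.089],v=0.02,guard=3)
robot.hold(0.1)
st=monitor.get_state(); print(g,st["position"].round(4),f0.round(2),st["ft_force"].round(2),st["time_s"],st["width"])
save("wrist","wi2"); save("scene","si2")
a=load("wi2")["img"][:,:,::-1]; b=cv2.resize(load("si2")["img"][180:280,270:400,::-1],None,fx=4,fy=4)
cv2.imwrite("pics/wi.png",a); cv2.imwrite("pics/si.png",b)
```

```text
True [0.5781 0.0184 0.0919] [-0.05  0.94 -2.16] [ 0.56 -0.1   4.46] 22.0833 0.01951776584687488
```

View pics/wi.png

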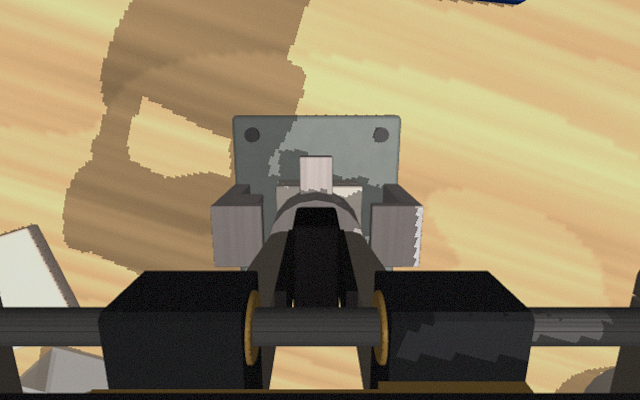

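View pics/si.png

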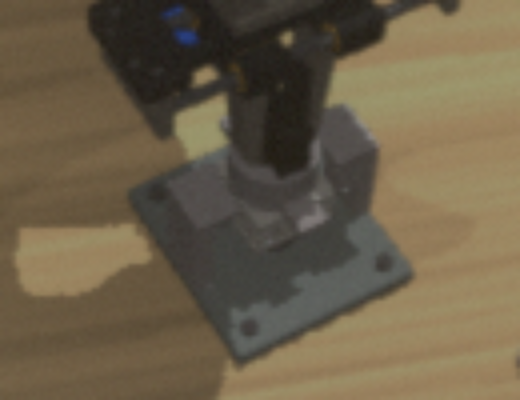

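The cap is seated, with contact at TCP z ≈ 0.092. Its ear is at column 316, midway between the claws' inner edges (263 and 371). Now I'll press.

Run:
```python
from h import *
c=[0.5783,0.0184]
g=robot.move_linear([*c,0.0795],v=0.025,guard=22)
robot.hold(0.2)
st=monitor.get_state(); print(g,st["position"].round(4),st["ft_force"].round(2),st["torque"].round(2),st["time_s"],st["width"])
```

```text
False [0.5784 0.0184 0.081 ] [-3.1  -0.22 12.28] [0.19 0.62 0.  ] 22.9833 0.01975064621483117
```

Run:
```python
from h import *
c=[0.5783,0.0184]
for a in [95,75,55,35,18]:
    g=robot.move_linear([*c,0.0785],ori=ori(np.radians(a)),v=0.02,guard=25)
    st=monitor.get_state(); R=Rot.from_rotvec(st["tool_rot"]).as_matrix(); print(a,g,np.degrees(np.arctan2(R[1,1],R[0,1])).round(1),st["position"].round(4),st["ft_force"].round(1),st["torque"].round(2),round(st["time_s"],2))
    if g: break
```

```text
95 False 95.0 [0.5794 0.0183 0.0806] [-1.3  0.8 12.5] [ 0.18  0.25 -0.1 ] 23.36
75 False 75.0 [0.5799 0.0181 0.0808] [-0.4 -0.5 12. ] [ 0.06  0.03 -0.06] 23.86
55 False 55.0 [0.5801 0.018  0.0808] [-1.1 -0.7 13. ] [ 0.04 -0.07 -0.08] 24.36
35 False 35.0 [0.5801 0.018  0.0809] [-0.4 -0.2 12.8] [-0.01 -0.   -0.07] 24.86
18 False 18.0 [0.5801 0.018  0.0809] [-0.6 -0.3 13.8] [-0.06 -0.02 -0.1 ] 25.31
```

Run:
```python
from h import *
c=[0.5775,0.0184]
robot.hold(0.2); 
for z in [0.0765,0.0745]:
    robot.move_linear([*c,z],ori=ori(np.radians(17.8)),v=0.02,guard=25); robot.hold(0.3)
    st=monitor.get_state(); print(z,st["position"].round(4),st["ft_force"].round(1),st["torque"].round(2),st["time_s"],st["width"])
save("wrist","wl1");save("scene","sl1")
a=load("wl1")["img"][:,:,::-1]; b=cv2.resize(load("sl1")["img"][180:280,270:400,::-1],None,fx=4,fy=4)
cv2.imwrite("pics/wl.png",cv2.resize(np.clip(a[80:330,170:460].astype(float)*1.5,0,255).astype(np.uint8),None,fx=2.4,fy=2.4)); cv2.imwrite("pics/sl.png",np.clip(b*1.5,0,255).astype(np.uint8))
```

```text
0.0765 [0.5802 0.0179 0.0804] [-0.8  0.5 19.8] [ 0.04  0.4  -0.  ] 26.0667 0.01968015148416226
0.0745 [0.5803 0.0179 0.0803] [-8.3  0.1 31.7] [0.13 1.61 0.05] 26.6167 0.019227035678950566
```

View pics/wl.png

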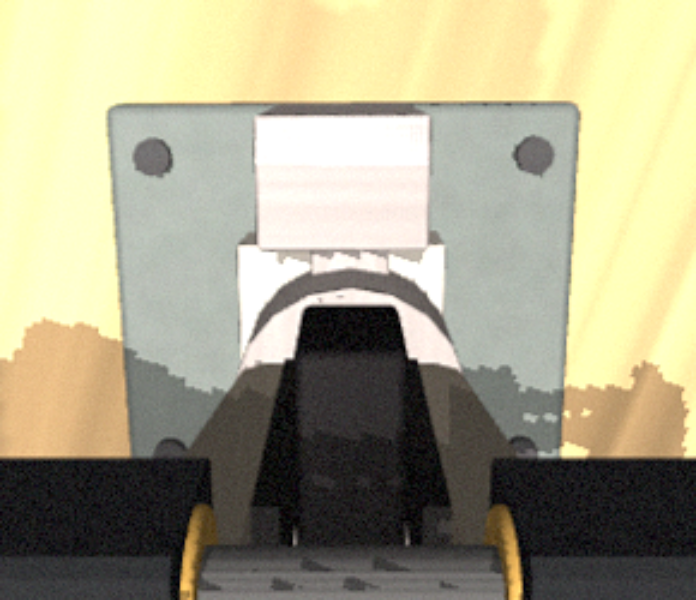

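View pics/sl.png

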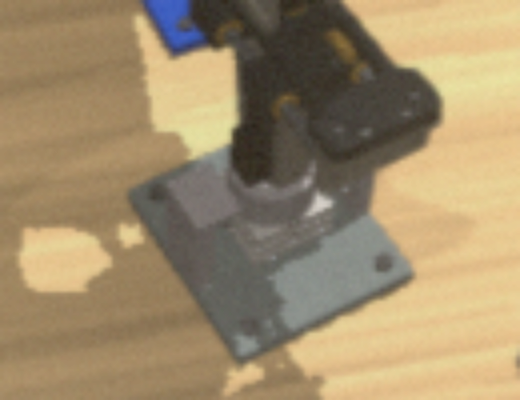

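The press is on the stop: the force rises from 20 to 32 N while z stays at 80.3 mm. The wrist view shows the ear (crop x 312–386) going under the lip, with the plates square to the claw. I'll ease back to a moderate push and do a last check.

Run:
```python
from h import *
robot.move_linear([0.5783,0.0184,0.0762],ori=ori(np.radians(17.8)),v=0.02)
robot.hold(0.5)
for i in range(2):
    st=monitor.get_state(); R=Rot.from_rotvec(st["tool_rot"]).as_matrix(); print(st["position"].round(4),np.degrees(np.arctan2(R[1,1],R[0,1])).round(2),st["ft_force"].round(1),st["time_s"],st["width"]); robot.hold(0.5)
S=save("wrist","wl2")
cv2.imwrite("pics/wl2c.png",cv2.resize(np.clip(S["img"][110:240,220:410,::-1].astype(float)*1.2,0,255).astype(np.uint8),None,fx=4,fy=4))
```

```text
[0.5803 0.0179 0.0804] 17.82 [-4.1 -1.1 23.7] 27.4667 0.01970325205384384
[0.5803 0.0179 0.0804] 17.82 [-4.8 -0.1 23.5] 27.9667 0.01944017008442321
```

View pics/wl2c.png

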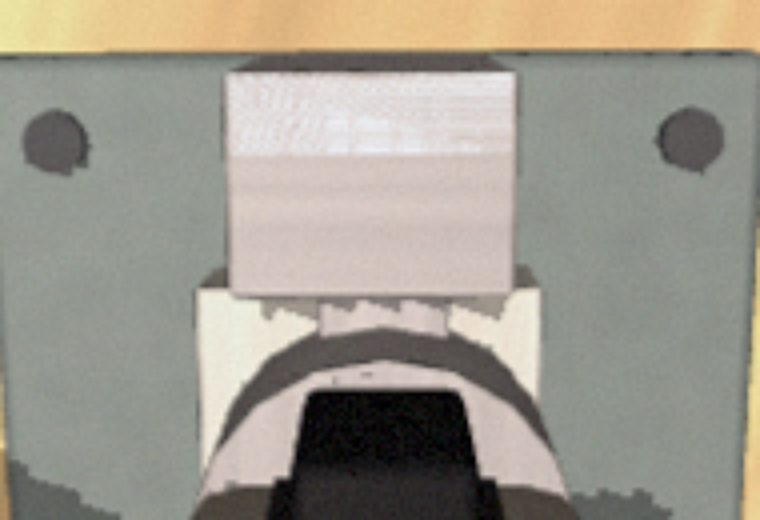

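```bash
python3 -c "
from rig import hand_in
print(hand_in())"
```

```text
the job is handed in; nothing more can be done
None
```

I laid the second die plate on the first, pressed the cap down onto the pile, turned it a quarter turn clockwise under the claws, and handed in at about 28 s still gripping and pressing. No verdict came back.

- **Plates:** the top of the upper plate measured 60.1 mm high, as expected. Its yaw was within 0.2° of the head. Its cross sat about 0.8 mm off the lower plate's and roughly 2 mm off the head's axis.
- **Cap:** it met the pile at TCP z 0.092, midway between the claws, and turned from yaw 108° to 17.8° with no resistance that would show it jamming.
- **Pressed home:** the tool stayed at z 0.0804 while the push rose from about 20 to 32 N, so the platform is on its lower stop. That is about 11.5 mm of travel, and I eased the push back to about 24 N for hand-in.
- **Locked:** in the last wrist picture the one ear in view goes under its claw's lip, with the plates square to the claw. The other ear was hidden.

Two things were less exact:
- **Cap off centre:** under load the arm drifted, so the cap ended about 1.5 to 2 mm off the head's axis along the head's +x. I left it there because it still clears the stop.
- **Camera offset:** the cameras read about 1.3 mm off from the arm, and I corrected for this when setting the cap.

The other things on the bench were not approached, but I took no final picture of the whole bench.

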